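# Click the chopping blade onto the food processor and tug-test it

### The job

Fit the chopping blade (the attachment with two thin swept steel wings, not the one with stubby plastic paddles) on the drive spindle in the small food processor's bowl: lower it on, turn it under light pressure until it drops over the square instead of ramming it down, and press until it clicks fully home. Then prove the catch before anyone switches it on: pull the blade straight up with a steady 12 N or so for about a second. Leave it locked on the spindle, let go, and leave the other things on the worktop where they are.

Things in the scene. Friction and masses are not known exactly. Their poses are not given: they have to be found in the camera images.
- chop_blade: Chopping blade, to be fitted: grey plastic hub 93 mm tall with two thin swept steel wings that reach 62 mm from its axis, 7 to 27 mm above its foot; 0.10 to 0.21 kg. Stands upright on the worktop on its hub (foot 35 mm across, stem 26 to 28 mm). Origin: centre of the hub's underside, z up along the hub.
- blade_head (a point): Centre of the chopping blade's grip head, on the hub's axis 80 mm above its foot: round and ribbed, 30 mm across, from 69 to 91 mm above the foot. Grasp it here from above, at any yaw.
- blade_bore (a point): Mouth of the chopping blade's bore, at the centre of the hub's underside: a 19.2 mm square hole (sides along the blade's x and y, mouth bevelled 1 mm) 8 mm deep, above it a wider space, then 30 to 38 mm up a ramped lip 13 mm wide, with an undercut above it for the catch. The bore ends 60 mm up.
- dough_paddle: The other attachment: same hub and head, but two short thick plastic paddles (20 mm high, reaching 52 mm from the axis). Stands upright on its hub; origin at the centre of its underside. Not wanted: leave it standing.
- processor: Small food processor fixed on the worktop on levelling feet (0 to 6 mm out): white square base 150 mm wide, its top 78 mm above the origin, dial on its front (-x) side; on it a clear round bowl, 132 mm inside at the floor, rim 146 mm above the origin, handle reaching 113 mm from the axis. Origin: centre of the underside, z up. A steel drive spindle stands in the bowl.
- drive_seat (a point): Point on the spindle's axis at the seat (top of the boss on the bowl's floor), 95 mm above the processor's origin, so 95 to 101 mm above the worktop. A blade fully home has its origin here, or up to 4 mm above when lifted in its play. The tug is the pull on the catch while so lifted: the pull at the wrist less the blade's weight (8 to 17 N will do).
- spindle_tip (a point): Domed tip of the spindle, 57 mm above the seat: a round pin 10.4 mm across; from 20 mm above the seat down, a 17 mm square drive. The motor has stopped anywhere: the square's angle is unknown (repeats every 90 degrees). It drags with 0.05 N m, then turns along: press with 3 to 8 N while turning. A hub out of line stops with its foot 18 to 21 mm above the seat.
- catch (a point): Point on the spindle's axis level with its two sprung catch balls, 43.5 mm above the seat. A hub turned into line (within about 8 degrees) drops until its foot is 11 to 13 mm above the seat, where the balls resist; a push of 10 to 20 N clicks it through and home. It then lifts 2 to 4 mm before the balls hold it, stiffly (about 10 N a mm); they let go at 20 to 32 N.
- garlic: Garlic bulb, 56 mm, loose bystander on the worktop; origin under its centre.
- lemon: Lemon, 71 x 53 x 51 mm, loose bystander; origin under its centre.
- tin: Round food tin, 75 mm across, 58 mm tall, at the right on the front edge of the worktop; loose bystander; origin under its centre.

How it is judged:
By the outcome, as a careful person would: the job done as asked, in the order asked, and still so for the second after the job is handed in, with the robot touching nothing.
It also fails if it takes over 67 s, if anything falls off the work surface, if the arm or the gripper's body presses on something with over 40 N, if the wrist force passes 120 N, or if a joint passes its speed limit or range.

### The arm

A 6-joint arm with a two-finger parallel gripper is mounted at the origin on a cart in front of the work surface, level with it; the furniture and walls round the work are solid. World frame = base frame: x ahead of the robot, y to its left, z up, the work surface at z = 0. Lengths are in m, angles in degrees, forces in N, time in s.
With the tool pointing down it reaches from about 0.25 to 0.725 m from the base axis. Payload 9.7 kg.
Tool frame: the origin (TCP) lies midway between the tips of the shut fingers; the grasp point (between the pads) lies 19 mm behind it; z points along the fingers, y is the line along which they close (so a half turn about z gives the same grasp; the last joint's range is limited). The gripper opens to 85 mm and grips with 20 to 120 N. Pads are 22 mm wide; open, the fingers measure 114 mm over their backs; the gripper's body (76 mm by 85 mm) begins 54 mm behind the grasp point. The pads swing forward as they close: fully open they stand 13 mm farther back than shut.
Start: joints at [-63.426, 4.979, 10.078, 95.1, 0, 90], TCP at [0.246, -0.492, 0.231] pointing down, gripper open.
Joint ranges: [-179.16, 179.16], [-48.56, 103.87], [-65.8, 70.77], [-126.05, 130.52], [-82.76, 87.17], [-180, 180]. Speed limits (degrees/s): [127.2, 127.2, 147.25, 180, 180, 180].

### API

Orientations are given as [roll, pitch, yaw] about the fixed x, y, z axes, in that order (R = Rz(yaw) Ry(pitch) Rx(roll)).
In Python, from workcell import * gives the robot as it stands.
- The arm moves only by the tool servo_tool, never from a script. Its argument "moves" is a list of rows, each a list of 4 numbers: the shift along the world's x, y, z in fractions of the full range, 1 being 75 cm, then the turn about the world's z in a scale on which 1.0 is 4 rad. A call has 1 to 20 rows; each row is the pose to reach, as a shift and turn from the pose commanded when the call began; what a row does not reach only later rows make up. A row lasts 1/12 s, in which the tool goes at most 41.7 mm and 7.16 degrees, less where a joint would pass 70% of its speed; a pose out of reach is approached as far as the arm can. A call with a gripper value outside its range is refused whole. "claw" is the closure, from 0 (fully open) to 1 (shut), set as the call begins (left out, the last holds). The fingers move at their own pace and stop on an object; "force" is the grip in N (left out, the last holds). Time passes only in rows, so rows that repeat a pose let the fingers close. It gives the time, the measured TCP pose, the force, the opening and the grip force at its end, in the units of the state.
- get_obs(): the state, without advancing time (a new reading comes with each control period).
- camera(name): name is "side" or "top" or "wrist"; returns the picture (420x560x3 uint8, red, green, blue); there is no depth.
- get_calibration(name): a dict with "fx", "fy", "cx", "cy" (pixels), "rvec" (rotation vector, rad) and "tvec" (3), from world to camera coordinates, as OpenCV has them; the wrist camera has in their place "tool_from_camera" (4x4, takes a point from camera to tool coordinates, whose origin is the TCP and whose axes are the flange's). Camera axes: x right, y down, z forward; pixel columns grow to the right and rows downward; lengths in m; the calibration is good to about 2 mm. A picture is of the moment at which its call begins: read the wrist's pose just before it. get_calibration takes no time and is no camera call.
- job_done(): hands the job in; it is judged then, once.
The state is a dict: "time": time; "q": joint angles; "qd": joint speeds; "joint_efforts": joint torques, N m; "ee_pos": TCP position; "tcp_rot": TCP orientation; "wrist_force": force on the tool from outside, world axes, zero at the start; "torque": the same for the moment, N m; "opening": finger opening in m; "grasp_force": force on a finger pad.
Only numpy, scipy, OpenCV 4.12 (cv2) and the standard library are available. Lean on these libraries where they do the work, as an engineer would, in place of code of your own. Each camera call takes 0.05 s, during which the arm holds its last target. There are 200 camera calls.

## Working session

There is one attempt and no reset: what is moved stays moved. The work goes in short steps, Python scripts to look and compute and a tool call to move; the robot and the scene stay as the last step left them, time stands still between calls to the robot, and variables do not carry over. Pictures are saved under pics/ and viewed, at most 10 in all, crops included, and the job is handed in when it is done.

Besides the shell and the picture viewer there is one more tool, called after "Emit:" by a JSON object that holds its "name" and its "arguments", one argument or row to a line. servo_tool: Moves the arm, as the interface text tells. Its arguments: {"type":"object","properties":{"moves":{"type":"array","items":{"type":"array","items":{"type":"number"}}},"claw":{"type":"number"},"force":{"type":"number"}},"required":["moves"]}

```bash
mkdir -p pics
cat > h.py <<'E'
from workcell import *
import numpy as np, cv2
def save(n,f):
    im=camera(n); cv2.imwrite('pics/'+f,im[:,:,::-1]); return im
def ray(n,u,v):
    c=get_calibration(n); R,_=cv2.Rodrigues(np.array(c['rvec'],float)); t=np.array(c['tvec'],float).ravel()
    d=R.T@np.array([(u-c['cx'])/c['fx'],(v-c['cy'])/c['fy'],1]); return -R.T@t,d
def onz(n,u,v,z):
    o,d=ray(n,u,v); return o+d*(z-o[2])/d[2]
E
python3 - <<'E'
from h import *
a=save('top','t1.png');b=save('side','s1.png')
for n in('top','side'):print(n,ray(n,280,210),get_calibration(n)['fx'])
print(get_calibration('wrist'));print(get_obs())
E
```

```text
top (array([0.29012431, 0.01257042, 1.17675918]), array([ 2.18892445e-01, -7.06599022e-04, -9.75924447e-01])) 459.12090946431437
side (array([0.05424668, 0.74037561, 0.66288099]), array([ 0.4599248 , -0.71390518, -0.52804169])) 395.7154649413116
{'fx': 311.4143553862944, 'fy': 311.4143553862944, 'cx': 278.2854661140771, 'cy': 211.49682129503364, 'tool_from_camera': array([[ 1.49880672e-04, -9.51896382e-01, -3.06420064e-01,
         7.94360397e-02],
       [ 9.99999952e-01,  2.25322241e-04, -2.10830714e-04,
         5.54411222e-05],
       [ 2.69732249e-04, -3.06420018e-01,  9.51896370e-01,
        -1.42982479e-01],
       [ 0.00000000e+00,  0.00000000e+00,  0.00000000e+00,
         1.00000000e+00]])}
{'time': 0.1, 'q': array([-6.34269160e+01,  5.00825216e+00,  1.00379491e+01,  9.50980590e+01,
        8.22796202e-04,  9.00004035e+01]), 'qd': array([-0.01401468, -0.11319196,  0.17711309, -0.04783965,  0.13760687,
        0.05466775]), 'joint_efforts': array([-1.60334512e-03, -5.21562195e+01,  4.65652013e+01,  1.60427741e-02,
        2.17587331e-05,  3.81333041e-05]), 'ee_pos': array([ 0.24595043, -0.49171934,  0.23064168]), 'tcp_rot': array([-1.79931638e+02, -8.22314240e-04,  2.65726796e+01]), 'wrist_force': array([-0.32075321,  0.29734586, -0.526115  ]), 'torque': array([-0.04244932,  0.00968072, -0.05161862]), 'grasp_force': 0.0, 'opening': 0.08521404551388466}
```

View pics/t1.png

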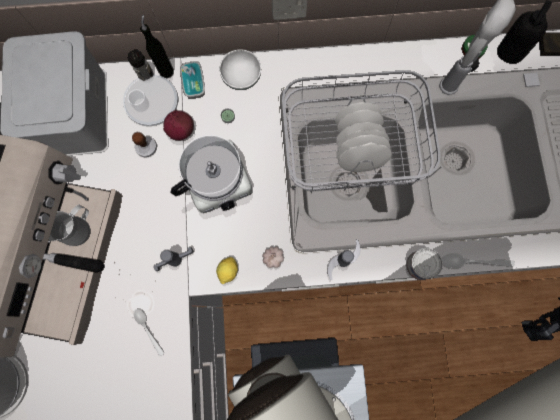

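View pics/s1.png

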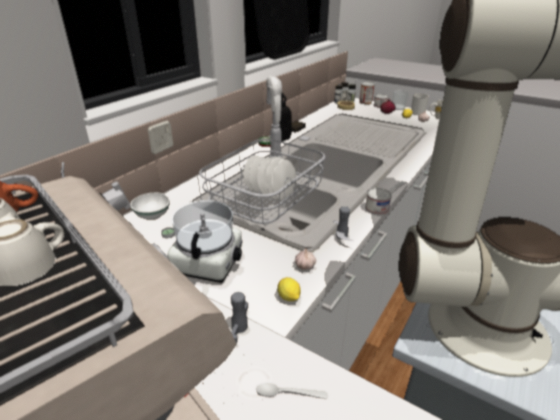

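The top view shows a swept thin-winged attachment at about (346,257), a thick-paddled one at (172,258), and the spindle at about (211,168). I'll take enlarged crops of both to confirm.

Run:
```python
from h import *
t=cv2.imread('pics/t1.png');s=cv2.imread('pics/s1.png')
f=lambda im,x,y,w,h,k:cv2.resize(im[y:y+h,x:x+w],(w*k,h*k),interpolation=cv2.INTER_CUBIC)
A=f(t,165,130,100,75,4);B=f(t,305,225,100,75,4);C=f(s,165,190,100,75,4);D=f(s,305,190,100,75,4)
cv2.imwrite('pics/c1.png',np.vstack([np.hstack([A,B]),np.hstack([C,D])]))
print('head',onz('top',346,257,.091),'tip',onz('top',211,168,.155),'pad',onz('top',172,258,.091))
```

```text
head [ 0.40727882 -0.13525197  0.091     ] tip [0.63217101 0.16422141 0.155     ] pad [0.43824709 0.27548876 0.091     ]
```

View pics/c1.png

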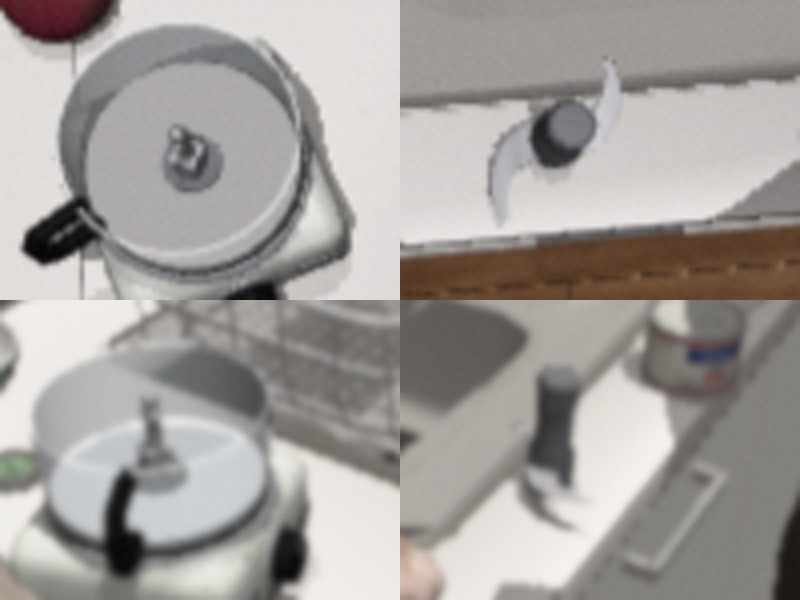

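The crop confirms it. The chopping blade has thin steel swept wings, with its head centre at top (348.2,255.5) and side (345,207.5). The spindle tip is at top (209.5,162.7) and side (202.5,215). Next I'll triangulate.

```bash
cat >> h.py <<'E'
def tri(p):
    A=np.zeros((3,3));b=np.zeros(3);rs=[ray(*q) if isinstance(q[0],str) else q for q in p]
    for o,d in rs:
        d=d/np.linalg.norm(d);M=np.eye(3)-np.outer(d,d);A+=M;b+=M@o
    x=np.linalg.solve(A,b);return x,[np.linalg.norm(np.cross(x-o,d/np.linalg.norm(d))) for o,d in rs]
def wray(u,v,ob):
    from scipy.spatial.transform import Rotation as Ro
    c=get_calibration('wrist');T=np.array(c['tool_from_camera']);R=Ro.from_euler('xyz',ob['tcp_rot'],degrees=True).as_matrix()
    d=R@T[:3,:3]@np.array([(u-c['cx'])/c['fx'],(v-c['cy'])/c['fy'],1]);return ob['ee_pos']+R@T[:3,3],d
E
python3 - <<'E'
from h import *
print('head',tri([('top',348.2,255.5),('side',345,207.5)]),onz('top',348.2,255.5,.092))
print('tip',tri([('top',209.5,162.7),('side',202.5,215)]),onz('top',209.5,162.7,.155),'boss',onz('top',213,171.2,.098))
E
```

```text
head (array([ 0.40945862, -0.14088986,  0.0925502 ]), [np.float64(0.0008128928260102981), np.float64(0.0008128928260102493)]) [ 0.41028735 -0.14069662  0.092     ]
tip (array([0.64665743, 0.16751609, 0.14844491]), [np.float64(0.001113560107786709), np.float64(0.0011135601077865906)]) [0.64539497 0.16714151 0.155     ] boss [0.64264215 0.16815174 0.098     ]
```

The rows are not in the units I measure in: shifts go in shares of 75 cm and turns go in shares of 4 rad. I convert before sending: 35.1 cm is 0.468, 16.4 cm is 0.2187.

Emit:
{"name": "servo_tool", "arguments": {
  "moves": [
    [0.0267,0.0533,0,0],
    [0.0667,0.1467,0,0],
    [0.1067,0.24,0,0],
    [0.1533,0.3333,0,0],
    [0.1933,0.4133,0,0],
    [0.2187,0.468,0,0],
    [0.2187,0.468,0,0],
    [0.2187,0.468,0,0],
    [0.2187,0.468,0,0],
    [0.2187,0.468,0,0],
    [0.2187,0.468,0,0],
    [0.2187,0.468,0,0],
    [0.2187,0.468,0,0]
  ]
}}

```text
time: 1.18
ee_pos: [0.4098, -0.1414, 0.2311]
tcp_rot: [-180.0, 0.0, 26.6]
wrist_force: [-0.4, 0.3, -0.3]
opening: 0.0854
grasp_force: 0.0
```

Run:
```python
from h import *
o=get_obs();save('wrist','w1.png');np.save('o1.npy',o,allow_pickle=True);print(o['time'],o['q'],o['ee_pos'],o['tcp_rot'],o['wrist_force'])
```

```text
1.1833 [-1.90269048e+01 -1.08303013e+01 -5.09290185e+00  9.57633061e+01
 -1.30507667e-02  1.34408141e+02] [ 0.40975792 -0.1413749   0.23110044] [-1.79990625e+02  2.74516857e-02  2.65649599e+01] [-0.39721543  0.3191039  -0.32947793]
```

View pics/w1.png

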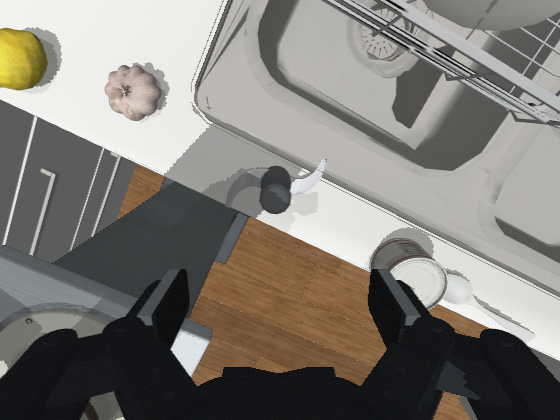

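In the wrist view, the head top is a disc at about (276,200). The wings are visible on both sides. Next I'll measure the disc by its dark mask.

Run:
```python
from h import *
o=np.load('o1.npy',allow_pickle=True).item();im=cv2.imread('pics/w1.png')
r=im[180:225,250:305];g=cv2.cvtColor(r,6);print(g[::4,::4])
for t in(60,75,90):
  m=(g<t).astype('uint8');n,l,s,c=cv2.connectedComponentsWithStats(m);k=1+s[1:,4].argmax();print(t,s[k],c[k]+[250,180])
for p in[(276,200)]:
  q,d=wray(*p,o);x=q+d*(.093-q[2])/d[2];print(x, d, 'px r', 15*311/ (q[2]-.093)/1000)
```

```text
[[ 96  96  98  51  52  54  55  54  56  58  78 162 230 224]
 [ 93  97  95  50  56  60  70  67  54  52  88 231 231 223]
 [124 126 124  50  63  78  87  87  77  59 138 229 223 222]
 [125 124 126  61  67  69  74  91  89  79 126 227 192 213]
 [125 125 125  62  67  69  68  90  90  86  88 209 208 208]
 [125 124 117  64  68  70  66  67  89  87 119 210 209 209]
 [125 125 124  62  68  67  67  67  69  64 153 210 209 208]
 [124 125 125  85  63  68  66  68  66  82 211 210 210 208]
 [125 125 124 221 220  58  61  60 157 214 213 229 210 209]
 [ 77 125 225 224 222 222 221 220 219 218 216 235 234 233]
 [113 107 100 226 225 224 223 222 220 220 219 223 236 235]
 [102 111 109 102 100 226 225 224 223 222 225 239 239 237]]
60 [ 11   0  29  14 177] [274.58757062 183.11299435]
75 [ 10   0  31  34 708] [273.34180791 195.86864407]
90 [  9   0  32  34 885] [274.4440678  195.23502825]
[ 0.40896935 -0.1393394   0.093     ] [-0.24650252 -0.1146253  -0.96307547] px r 16.598754911051827
```

Scaled: -17 cm is -0.2267, 0.07 cm is 0.0009.

Emit:
{"name": "servo_tool", "arguments": {
  "moves": [
    [0.0009,0.0027,-0.04,0],
    [0.0009,0.0027,-0.0867,0],
    [0.0009,0.0027,-0.1333,0],
    [0.0009,0.0027,-0.1733,0],
    [0.0009,0.0027,-0.2,0],
    [0.0009,0.0027,-0.22,0],
    [0.0009,0.0027,-0.2267,0],
    [0.0009,0.0027,-0.2267,0],
    [0.0009,0.0027,-0.2267,0]
  ]
}}

```text
time: 1.98
ee_pos: [0.4108, -0.1396, 0.062]
tcp_rot: [180.0, -0.0, 26.5]
wrist_force: [0.1, -0.1, 0.7]
opening: 0.0855
grasp_force: 0.0
```

Emit:
{"name": "servo_tool", "arguments": {
  "moves": [
    [0,0,0,0],
    [0,0,0,0],
    [0,0,0,0],
    [0,0,0,0],
    [0,0,0,0],
    [0,0,0,0],
    [0,0,0,0],
    [0,0,0,0],
    [0,0,0,0],
    [0,0,0,0]
  ],
  "claw": 1,
  "force": 80
}}

```text
time: 2.82
ee_pos: [0.411, -0.1388, 0.062]
tcp_rot: [180.0, -0.0, 26.6]
wrist_force: [-1.0, 1.0, 5.6]
opening: 0.0282
grasp_force: 78.4
```

Scaled: 22 cm is 0.2933, 20 cm is 0.2667.

Emit:
{"name": "servo_tool", "arguments": {
  "moves": [
    [0,0,0.0133,0],
    [0,0,0.04,0],
    [0,0,0.08,0],
    [0,0,0.1267,0],
    [0,0,0.1733,0],
    [0,0,0.22,0],
    [0,0,0.2667,0],
    [0,0,0.2933,0],
    [0,0,0.2933,0],
    [0,0,0.2933,0],
    [0,0,0.2933,0]
  ]
}}

```text
time: 3.73
ee_pos: [0.4106, -0.1388, 0.2804]
tcp_rot: [-179.9, 0.1, 26.6]
wrist_force: [-0.2, 0.5, -1.2]
opening: 0.028
grasp_force: 79.0
```

Run:
```python
from h import *
o=get_obs();a=save('wrist','w2.png');b=save('side','s2.png');print(o)
cv2.imwrite('pics/c2.png',np.hstack([a[120:420,130:430],cv2.resize(b[90:290,255:455],(300,300))])[:,:,::-1])
```

```text
{'time': 3.7333, 'q': array([-1.86812960e+01, -9.34756637e+00,  1.73450477e+00,  1.01157156e+02,
       -2.94270864e-03,  1.34742777e+02]), 'qd': array([-0.03566769,  0.18610774, -1.29616528, -0.08971135, -0.024135  ,
        0.03779573]), 'joint_efforts': array([ 1.71813801e-03, -3.69964349e+01,  4.79204035e+01,  1.21551258e-01,
       -3.86554821e-03, -1.55509269e-04]), 'ee_pos': array([ 0.41055249, -0.13883044,  0.28036988]), 'tcp_rot': array([-1.79948740e+02,  5.49443505e-02,  2.65759531e+01]), 'wrist_force': array([-0.16826766,  0.4953557 , -1.19887876]), 'torque': array([-0.05231635, -0.04366118,  0.003139  ]), 'grasp_force': 78.98602366447449, 'opening': 0.02797723107069906}
```

View pics/c2.png

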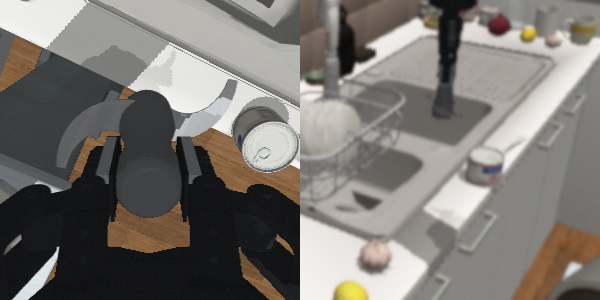

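The blade is held upright, with the head top at full-frame (279,307) and both wings clear. Next I'll move to a standoff where the wrist camera can see the spindle.

Scaled: 26.6 cm is 0.3547, 15.5 cm is 0.2067.

Emit:
{"name": "servo_tool", "arguments": {
  "moves": [
    [0,0.04,0.0133,0],
    [0,0.0867,0.0133,0],
    [0,0.1333,0.0133,0],
    [0,0.1867,0.0133,0],
    [0.0133,0.24,0.0133,0],
    [0.04,0.28,0.0133,0],
    [0.08,0.32,0.0133,0],
    [0.12,0.3547,0.0133,0],
    [0.16,0.3547,0.0133,0],
    [0.1867,0.3547,0.0133,0],
    [0.2067,0.3547,0.0133,0],
    [0.2067,0.3547,0.0133,0],
    [0.2067,0.3547,0.0133,0],
    [0.2067,0.3547,0.0133,0],
    [0.2067,0.3547,0.0133,0]
  ]
}}

```text
time: 5.08
ee_pos: [0.5649, 0.127, 0.2914]
tcp_rot: [-180.0, 0.0, 26.6]
wrist_force: [0.1, 0.3, -0.8]
opening: 0.0279
grasp_force: 79.3
```

Run:
```python
from h import *
o=get_obs();a=save('wrist','w3.png');np.save('o3.npy',o,allow_pickle=True);print(o['time'],o['q'],o['ee_pos'],o['tcp_rot'],o['wrist_force'])
q,d=wray(279,307,o);x=q+d*(o['ee_pos'][2]+.031-q[2])/d[2];print('head rel TCP',x-o['ee_pos'])
```

```text
5.0833 [1.26665601e+01 1.10700631e+01 2.36753605e+01 1.02617846e+02
 4.75246720e-03 1.66094877e+02] [0.56488982 0.12698126 0.29143265] [-1.79992371e+02  1.10389668e-02  2.65716836e+01] [ 0.13841218  0.31410237 -0.75952423]
head rel TCP [0.0013535  0.00029558 0.031     ]
```

View pics/w3.png

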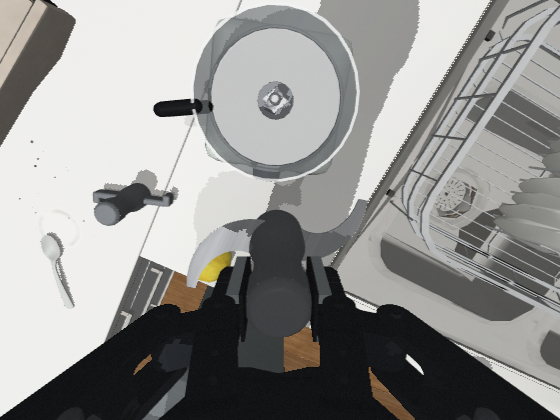

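The spindle tip is at about (276,99), with the boss around it, so the axis is nearly in line with the camera. I'll zoom in to read the square's angle.

Run:
```python
from h import *
o=np.load('o3.npy',allow_pickle=True).item();im=cv2.imread('pics/w3.png')
cv2.imwrite('pics/c3.png',cv2.resize(im[75:125,250:300],(600,600),interpolation=cv2.INTER_CUBIC))
for (u,v,z) in[(276,99,.155),(276,101,.098)]:
  q,d=wray(u,v,o);print(q+d*(z-q[2])/d[2])
q,d=wray(276,99,o);print(tri([(q,d),('top',209.5,162.7),('side',202.5,215)]))
```

```text
[0.64383765 0.16866793 0.155     ]
[0.64372158 0.16908057 0.098     ]
(array([0.64520864, 0.16825442, 0.14965079]), [np.float64(0.0013316556349230453), np.float64(0.0019728660456222236), np.float64(0.0008497209534055811)])
```

View pics/c3.png

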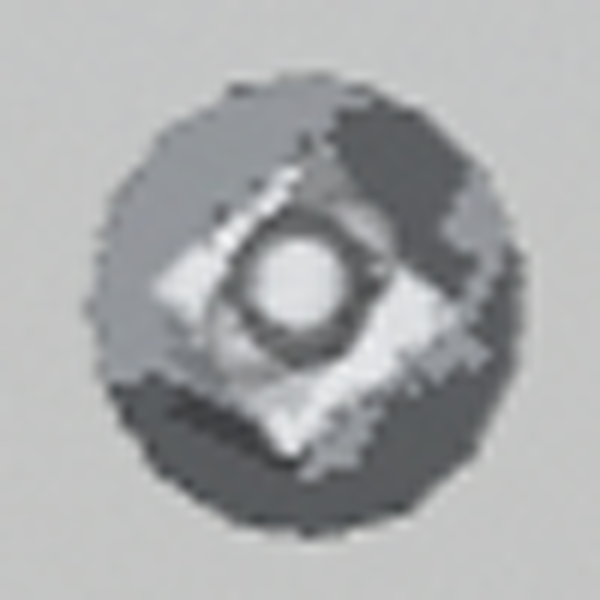

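The square's corners lie at crop left (160,285), bottom (290,455), right (450,300) and top (300,155). Its sides are therefore about 45° to the tool frame. The axis is at about (0.644,0.168). I'll move over it while pre-turning, then lower until the pin enters the bore.

Scaled: 7.9 cm is 0.1053, -6.5 cm is -0.0867, 0.4 rad is 0.1.

Emit:
{"name": "servo_tool", "arguments": {
  "moves": [
    [0.02,0.0093,0,0.025],
    [0.0533,0.0267,0,0.05],
    [0.0867,0.044,0,0.075],
    [0.1053,0.0533,0,0.1],
    [0.1053,0.0533,0,0.1],
    [0.1053,0.0533,-0.0133,0.1],
    [0.1053,0.0533,-0.0333,0.1],
    [0.1053,0.0533,-0.06,0.1],
    [0.1053,0.0533,-0.08,0.1],
    [0.1053,0.0533,-0.0867,0.1],
    [0.1053,0.0533,-0.0867,0.1],
    [0.1053,0.0533,-0.0867,0.1],
    [0.1053,0.0533,-0.0867,0.1]
  ]
}}

```text
time: 6.22
ee_pos: [0.6448, 0.1671, 0.228]
tcp_rot: [179.9, -0.1, 49.5]
wrist_force: [0.9, 0.7, -1.4]
opening: 0.0279
grasp_force: 79.4
```

Scaled: -2.5 cm is -0.0333, -2 cm is -0.0267.

Emit:
{"name": "servo_tool", "arguments": {
  "moves": [
    [0,0,-0.0067,0],
    [0,0,-0.0133,0],
    [0,0,-0.02,0],
    [0,0,-0.0267,0],
    [0,0,-0.0333,0],
    [0,0,-0.0333,0],
    [0,0,-0.0333,0]
  ]
}}

```text
time: 6.8
ee_pos: [0.6444, 0.1672, 0.2007]
tcp_rot: [-179.9, 0.0, 49.5]
wrist_force: [-0.4, 2.2, -0.9]
opening: 0.0276
grasp_force: 79.3
```

Run:
```python
from h import *
o=get_obs();print(o['time'],o['q'],o['ee_pos'],o['tcp_rot'],o['wrist_force'],o['torque'])
s=save('side','s4.png');w=save('wrist','w4.png')
cv2.imwrite('pics/c4.png',np.hstack([cv2.resize(s[170:290,150:270],(400,400)),w[0:400,80:480]])[:,:,::-1])
```

```text
6.8 [1.45402131e+01 2.12314563e+01 2.59186859e+01 9.47498668e+01
 1.97305399e-02 1.45037731e+02] [0.64443072 0.16724514 0.20065976] [-1.79947937e+02  4.00267076e-02  4.95024891e+01] [-0.36538406  2.16855072 -0.87413268] [ 0.36999404  0.22449323 -0.01327102]
```

View pics/c4.png

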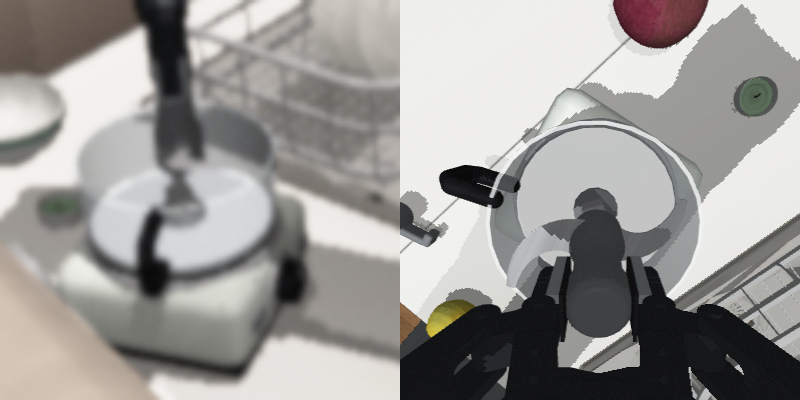

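The hub is over the pin with the blade centred in the bowl, and the side force is only a slight 2 N in +y. I'll lower gently to contact.

Scaled: -1.8 cm is -0.024, -1.6 cm is -0.0213.

Emit:
{"name": "servo_tool", "arguments": {
  "moves": [
    [0,0.0013,-0.0053,0],
    [0,0.0013,-0.0107,0],
    [0,0.0013,-0.016,0],
    [0,0.0013,-0.0213,0],
    [0,0.0013,-0.024,0],
    [0,0.0013,-0.024,0],
    [0,0.0013,-0.024,0]
  ]
}}

```text
time: 7.48
ee_pos: [0.6447, 0.168, 0.1832]
tcp_rot: [-180.0, 0.0, 49.5]
wrist_force: [1.2, 0.7, -1.1]
opening: 0.0279
grasp_force: 79.3
```

Scaled: -0.4 cm is -0.0053, -0.3 cm is -0.004.

Emit:
{"name": "servo_tool", "arguments": {
  "moves": [
    [0,0,-0.0013,0],
    [0,0,-0.0027,0],
    [0,0,-0.004,0],
    [0,0,-0.0053,0],
    [0,0,-0.0053,0],
    [0,0,-0.0053,0]
  ]
}}

```text
time: 7.98
ee_pos: [0.6448, 0.1683, 0.18]
tcp_rot: [180.0, -0.1, 49.5]
wrist_force: [-1.1, 0.8, 3.6]
opening: 0.0283
grasp_force: 79.7
```

Contact is at about 5 N. Next I'll turn under that pressure.

Scaled: 0.4 rad is 0.1.

Emit:
{"name": "servo_tool", "arguments": {
  "moves": [
    [0,0,0,0.02],
    [0,0,0,0.04],
    [0,0,0,0.06],
    [0,0,0,0.08],
    [0,0,0,0.1],
    [0,0,0,0.1]
  ]
}}

```text
time: 8.48
ee_pos: [0.6449, 0.1685, 0.1799]
tcp_rot: [180.0, -0.1, 72.6]
wrist_force: [-0.3, -0.0, 3.8]
opening: 0.0281
grasp_force: 79.8
```

Scaled: 0.3 rad is 0.075.

Emit:
{"name": "servo_tool", "arguments": {
  "moves": [
    [0,0,0,0.02],
    [0,0,0,0.04],
    [0,0,0,0.06],
    [0,0,0,0.075],
    [0,0,0,0.075]
  ]
}}

```text
time: 8.9
ee_pos: [0.645, 0.1687, 0.1794]
tcp_rot: [180.0, -0.1, 89.6]
wrist_force: [0.2, 3.0, 1.6]
opening: 0.0283
grasp_force: 79.6
```

Scaled: -0.06 cm is -0.0008, -0.03 cm is -0.0004, 0.16 rad is 0.04.

Emit:
{"name": "servo_tool", "arguments": {
  "moves": [
    [0,0,-0.0004,0.01],
    [0,0,-0.0008,0.02],
    [0,0,-0.0008,0.03],
    [0,0,-0.0008,0.04],
    [0,0,-0.0008,0.04]
  ]
}}

```text
time: 9.32
ee_pos: [0.645, 0.1688, 0.179]
tcp_rot: [179.9, -0.1, 98.7]
wrist_force: [0.5, 5.1, 3.3]
opening: 0.028
grasp_force: 79.7
```

Run:
```python
from h import *
o=get_obs();print(o['ee_pos'],o['tcp_rot'],o['wrist_force'],o['torque'],o['q'])
```

```text
[0.64495079 0.16875685 0.17902681] [ 1.79943938e+02 -6.95559494e-02  9.86672303e+01] [0.49075315 5.13657676 3.316478  ] [ 1.27871311 -0.15415275 -0.05345795] [1.46361062e+01 2.07905741e+01 2.29454274e+01 9.20918626e+01
 6.33490793e-02 9.59689448e+01]
```

The side force has grown to 5 N in +y, so I'll relieve it, then keep turning.

Scaled: 0.15 cm is 0.002, 0.1 cm is 0.0013.

Emit:
{"name": "servo_tool", "arguments": {
  "moves": [
    [0,0.0007,0,0],
    [0,0.0013,0,0],
    [0,0.002,0,0],
    [0,0.002,0,0],
    [0,0.002,0,0]
  ]
}}

```text
time: 9.73
ee_pos: [0.6448, 0.1695, 0.1787]
tcp_rot: [180.0, 0.0, 98.7]
wrist_force: [0.5, 2.8, 3.5]
opening: 0.028
grasp_force: 79.7
```

Run:
```python
from h import *
o=get_obs();print(o['ee_pos'],o['tcp_rot'],o['wrist_force'],o['torque'])
```

```text
[0.64480058 0.16954366 0.17874728] [1.79991791e+02 5.30145166e-03 9.87155577e+01] [0.52269463 2.80315532 3.4658198 ] [ 0.91712611 -0.16231755 -0.01400928]
```

Scaled: 0.12 cm is 0.0016, 0.1 cm is 0.0013, 0.28 rad is 0.07.

Emit:
{"name": "servo_tool", "arguments": {
  "moves": [
    [0,0.0007,-0.0004,0.0125],
    [0,0.0013,-0.0007,0.025],
    [0,0.0016,-0.0007,0.04],
    [0,0.0016,-0.0007,0.055],
    [0,0.0016,-0.0007,0.07],
    [0,0.0016,-0.0007,0.07]
  ]
}}

```text
time: 10.23
ee_pos: [0.6444, 0.1708, 0.1782]
tcp_rot: [-180.0, -0.0, 114.9]
wrist_force: [-0.7, 3.2, 4.8]
opening: 0.0278
grasp_force: 79.8
```

Run:
```python
from h import *
o=get_obs();print(o['ee_pos'],o['tcp_rot'],o['wrist_force'],o['torque'],o['q'])
```

```text
[0.64442683 0.17076141 0.17822577] [-1.79968137e+02 -1.37449486e-02  1.14932102e+02] [-0.70136195  3.20530222  4.83329205] [ 0.83128241  0.49649917 -0.07820487] [1.48378578e+01 2.08884306e+01 2.29828492e+01 9.21281976e+01
 7.94762033e-03 7.99057499e+01]
```

The hub seems to be dragging the spindle along one-sided. I'll reverse and recentre under light pressure.

Scaled: -0.1 cm is -0.0013, -0.05 cm is -0.0007, -0.04 rad is -0.01.

Emit:
{"name": "servo_tool", "arguments": {
  "moves": [
    [0,-0.0007,0,-0.01],
    [0,-0.0013,0,-0.02],
    [0,-0.0013,0,-0.03],
    [0,-0.0013,0,-0.04],
    [0,-0.0013,0,-0.04],
    [0,-0.0013,0,-0.04]
  ]
}}

```text
time: 10.73
ee_pos: [0.6446, 0.1698, 0.1778]
tcp_rot: [-180.0, -0.0, 105.6]
wrist_force: [-0.9, 3.4, 2.4]
opening: 0.0277
grasp_force: 79.8
```

Run:
```python
from h import *
o=get_obs();print(o['ee_pos'],o['tcp_rot'],o['wrist_force'],o['torque'])
s=save('top','t5.png');w=save('wrist','w5.png')
cv2.imwrite('pics/c5.png',np.hstack([cv2.resize(s[120:220,160:260],(400,400)),w[0:400,80:480]])[:,:,::-1])
```

```text
[0.64457396 0.16984917 0.1777817 ] [-1.79959225e+02 -1.19857390e-02  1.05624768e+02] [-0.93680954  3.40221184  2.38244002] [ 1.08768168  0.11308622 -0.01976207]
```

View pics/c5.png

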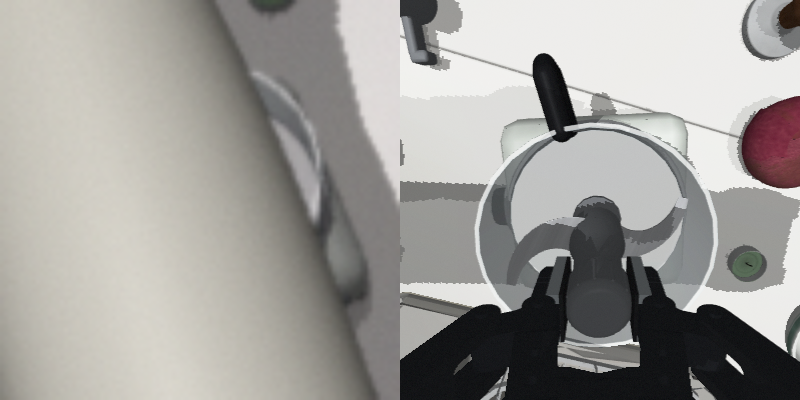

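The view shows the hub still centred in the grip and in the bowl, with no slip (disc bottom at row 337, as before). The foot is creeping down. I'll shift +y to unload the side force and wiggle.

Scaled: 0.2 cm is 0.0027, 0.15 cm is 0.002, -0.25 rad is -0.0625.

Emit:
{"name": "servo_tool", "arguments": {
  "moves": [
    [0,0.0011,-0.0004,-0.0125],
    [0,0.002,-0.0008,-0.025],
    [0,0.0027,-0.0008,-0.0375],
    [0,0.0027,-0.0008,-0.05],
    [0,0.0027,-0.0008,-0.0625],
    [0,0.0027,-0.0008,-0.0625]
  ]
}}

```text
time: 11.33
ee_pos: [0.6446, 0.1713, 0.1768]
tcp_rot: [-179.9, 0.1, 91.2]
wrist_force: [0.2, 2.5, -2.5]
opening: 0.0282
grasp_force: 79.5
```

```bash
cat > p.py <<'E'
from h import *
o=get_obs()
for k in('time','ee_pos','tcp_rot','wrist_force','torque'):print(k,np.round(o[k],4))
E
python3 p.py
```

```text
time 11.3333
ee_pos [0.6446 0.1713 0.1768]
tcp_rot [-1.799401e+02  6.420000e-02  9.118750e+01]
wrist_force [ 0.1524  2.4709 -2.4921]
torque [ 0.4095 -0.0973  0.0091]
```

The vertical force has dropped to zero, so the hub has fallen into line. Next I'll lower it onto the balls.

Scaled: -0.4 cm is -0.0053, -0.3 cm is -0.004.

Emit:
{"name": "servo_tool", "arguments": {
  "moves": [
    [0,0.0007,-0.0013,0],
    [0,0.0007,-0.0027,0],
    [0,0.0007,-0.004,0],
    [0,0.0007,-0.0053,0],
    [0,0.0007,-0.0053,0],
    [0,0.0007,-0.0053,0]
  ]
}}

```text
time: 11.83
ee_pos: [0.6443, 0.1723, 0.1734]
tcp_rot: [-179.9, 0.0, 91.3]
wrist_force: [-3.8, 1.2, -0.3]
opening: 0.0283
grasp_force: 79.4
```

```bash
python3 p.py
```

```text
time 11.8333
ee_pos [0.6443 0.1723 0.1734]
tcp_rot [-1.799477e+02  5.100000e-03  9.133900e+01]
wrist_force [-3.7726  1.2201 -0.2846]
torque [0.2277 0.7902 0.0582]
```

Scaled: -0.3 cm is -0.004, -0.2 cm is -0.0027.

Emit:
{"name": "servo_tool", "arguments": {
  "moves": [
    [-0.0007,0,-0.0007,0],
    [-0.0013,0,-0.0013,0],
    [-0.0013,0,-0.0027,0],
    [-0.0013,0,-0.004,0],
    [-0.0013,0,-0.004,0],
    [-0.0013,0,-0.004,0]
  ]
}}

```text
time: 12.33
ee_pos: [0.6441, 0.1725, 0.172]
tcp_rot: [179.9, -0.0, 91.3]
wrist_force: [-2.6, 0.9, 7.9]
opening: 0.0278
grasp_force: 80.5
```

```bash
python3 p.py
```

```text
time 12.3333
ee_pos [0.6441 0.1725 0.172 ]
tcp_rot [ 1.798719e+02 -3.550000e-02  9.132610e+01]
wrist_force [-2.6216  0.9246  7.8653]
torque [ 0.2126  0.6262 -0.0182]
```

The balls are resisting at foot height about 0.110, as expected. I'll push gradually.

Scaled: -0.25 cm is -0.0033, -0.2 cm is -0.0027.

Emit:
{"name": "servo_tool", "arguments": {
  "moves": [
    [-0.0007,0,-0.0013,0],
    [-0.0007,0,-0.002,0],
    [-0.0007,0,-0.0027,0],
    [-0.0007,0,-0.0033,0],
    [-0.0007,0,-0.0033,0]
  ]
}}

```text
time: 12.75
ee_pos: [0.6441, 0.1725, 0.171]
tcp_rot: [179.7, -0.1, 91.3]
wrist_force: [-3.3, 1.2, 12.8]
opening: 0.0276
grasp_force: 81.1
```

```bash
python3 p.py
```

```text
time 12.75
ee_pos [0.6441 0.1725 0.171 ]
tcp_rot [ 1.797351e+02 -6.430000e-02  9.131750e+01]
wrist_force [-3.3214  1.181  12.7572]
torque [ 0.1859  0.6011 -0.0292]
```

Scaled: -0.35 cm is -0.0047, -0.3 cm is -0.004.

Emit:
{"name": "servo_tool", "arguments": {
  "moves": [
    [-0.0007,0,-0.0013,0],
    [-0.0007,0,-0.0027,0],
    [-0.0007,0,-0.004,0],
    [-0.0007,0,-0.0047,0],
    [-0.0007,0,-0.0047,0]
  ]
}}

```text
time: 13.17
ee_pos: [0.6434, 0.1722, 0.1641]
tcp_rot: [179.9, 0.0, 91.3]
wrist_force: [4.4, 0.3, -3.7]
opening: 0.0281
grasp_force: 79.6
```

```bash
python3 p.py
```

```text
time 13.1667
ee_pos [0.6434 0.1722 0.1641]
tcp_rot [1.799391e+02 1.670000e-02 9.130990e+01]
wrist_force [ 4.3502  0.3415 -3.7161]
torque [ 0.1283 -1.2953  0.0288]
```

Clicked through. I'll press on to the seat, easing x back.

Scaled: -0.5 cm is -0.0067, -0.4 cm is -0.0053.

Emit:
{"name": "servo_tool", "arguments": {
  "moves": [
    [0.0007,0,-0.0013,0],
    [0.0011,0,-0.0027,0],
    [0.0011,0,-0.004,0],
    [0.0011,0,-0.0053,0],
    [0.0011,0,-0.0067,0],
    [0.0011,0,-0.0067,0],
    [0.0011,0,-0.0067,0]
  ]
}}

```text
time: 13.75
ee_pos: [0.6436, 0.1723, 0.1604]
tcp_rot: [179.9, -0.0, 91.3]
wrist_force: [1.0, 0.8, 5.1]
opening: 0.0279
grasp_force: 80.6
```

```bash
python3 p.py
```

```text
time 13.75
ee_pos [0.6436 0.1723 0.1604]
tcp_rot [ 1.799407e+02 -1.410000e-02  9.131750e+01]
wrist_force [1.02   0.7805 5.1391]
torque [-0.0466 -0.3025 -0.0333]
```

Scaled: -0.2 cm is -0.0027, -0.1 cm is -0.0013.

Emit:
{"name": "servo_tool", "arguments": {
  "moves": [
    [0,0,-0.0013,0],
    [0,0,-0.0027,0],
    [0,0,-0.0027,0],
    [0,0,-0.0027,0]
  ]
}}

```text
time: 14.08
ee_pos: [0.6437, 0.1725, 0.1603]
tcp_rot: [179.8, -0.0, 91.3]
wrist_force: [-2.3, -0.7, 14.5]
opening: 0.028
grasp_force: 81.8
```

Scaled: 0.5 cm is 0.0067, 0.4 cm is 0.0053.

Emit:
{"name": "servo_tool", "arguments": {
  "moves": [
    [0,0,0.002,0],
    [0,0,0.004,0],
    [0,0,0.0053,0],
    [0,0,0.0067,0],
    [0,0,0.0067,0],
    [0,0,0.0067,0]
  ]
}}

```text
time: 14.58
ee_pos: [0.6436, 0.1722, 0.1621]
tcp_rot: [-180.0, 0.0, 91.3]
wrist_force: [3.3, 0.6, -1.7]
opening: 0.0281
grasp_force: 79.8
```

Firm seat at 0.1603. Next I'll pull up gradually towards a steady 12 N or so.

Scaled: 0.2 cm is 0.0027, 0.15 cm is 0.002.

Emit:
{"name": "servo_tool", "arguments": {
  "moves": [
    [0,0,0.0007,0],
    [0,0,0.0013,0],
    [0,0,0.002,0],
    [0,0,0.0027,0],
    [0,0,0.0027,0]
  ]
}}

```text
time: 15.0
ee_pos: [0.6435, 0.1723, 0.164]
tcp_rot: [-180.0, 0.0, 91.3]
wrist_force: [5.2, 0.3, -7.0]
opening: 0.0277
grasp_force: 79.4
```

Scaled: 0.15 cm is 0.002, 0.1 cm is 0.0013.

Emit:
{"name": "servo_tool", "arguments": {
  "moves": [
    [-0.0007,0,0.0007,0],
    [-0.0007,0,0.0013,0],
    [-0.0007,0,0.002,0],
    [-0.0007,0,0.002,0]
  ]
}}

```text
time: 15.33
ee_pos: [0.6431, 0.1722, 0.1645]
tcp_rot: [-179.9, 0.0, 91.3]
wrist_force: [8.4, 1.6, -12.6]
opening: 0.0283
grasp_force: 79.8
```

The side force is pushing +x, so I'll correct x and hold the pull for over a second.

Scaled: 0.15 cm is 0.002, 0.03 cm is 0.0004.

Emit:
{"name": "servo_tool", "arguments": {
  "moves": [
    [0.0011,0,0.0003,0],
    [0.002,0,0.0004,0],
    [0.002,0,0.0004,0],
    [0.002,0,0.0004,0],
    [0.002,0,0.0004,0],
    [0.002,0,0.0004,0]
  ]
}}

```text
time: 15.83
ee_pos: [0.6437, 0.1722, 0.165]
tcp_rot: [-179.8, 0.0, 91.3]
wrist_force: [0.9, 0.1, -20.4]
opening: 0.0276
grasp_force: 80.1
```

Emit:
{"name": "servo_tool", "arguments": {
  "moves": [
    [0,0,0,0],
    [0,0,0,0],
    [0,0,0,0],
    [0,0,0,0],
    [0,0,0,0],
    [0,0,0,0],
    [0,0,0,0],
    [0,0,0,0]
  ]
}}

```text
time: 16.5
ee_pos: [0.644, 0.1723, 0.1657]
tcp_rot: [-179.9, 0.0, 91.3]
wrist_force: [-2.9, 1.0, -24.3]
opening: 0.028
grasp_force: 80.4
```

Emit:
{"name": "servo_tool", "arguments": {
  "moves": [
    [0,0,0,0],
    [0,0,0,0],
    [0,0,0,0],
    [0,0,0,0],
    [0,0,0,0],
    [0,0,0,0],
    [0,0,0,0]
  ]
}}

```text
time: 17.08
ee_pos: [0.644, 0.1723, 0.1657]
tcp_rot: [-179.9, 0.0, 91.3]
wrist_force: [-3.7, 0.9, -24.6]
opening: 0.0279
grasp_force: 80.4
```

Friction gave way and the pull settled at 24 N, above what I intended, though the catch still holds. I'll back off and hold a proper 12 N or so.

Scaled: -0.25 cm is -0.0033, -0.2 cm is -0.0027.

Emit:
{"name": "servo_tool", "arguments": {
  "moves": [
    [-0.0004,0,-0.0013,0],
    [-0.0007,0,-0.0027,0],
    [-0.0007,0,-0.0033,0],
    [-0.0007,0,-0.0033,0],
    [-0.0007,0,-0.0033,0],
    [-0.0007,0,-0.0033,0]
  ]
}}

```text
time: 17.58
ee_pos: [0.644, 0.1724, 0.1654]
tcp_rot: [179.9, -0.0, 91.3]
wrist_force: [-5.6, 1.2, -14.3]
opening: 0.028
grasp_force: 81.7
```

Emit:
{"name": "servo_tool", "arguments": {
  "moves": [
    [0,0,0,0],
    [0,0,0,0],
    [0,0,0,0],
    [0,0,0,0]
  ]
}}

```text
time: 17.92
ee_pos: [0.644, 0.1724, 0.1654]
tcp_rot: [179.9, -0.0, 91.3]
wrist_force: [-5.4, 0.1, -14.5]
opening: 0.0277
grasp_force: 81.7
```

Steady, but friction loads it sideways. I'll slacken, centre, then pull again cleanly.

Scaled: -0.45 cm is -0.006, -0.4 cm is -0.0053.

Emit:
{"name": "servo_tool", "arguments": {
  "moves": [
    [-0.0003,0,-0.0013,0],
    [-0.0005,0,-0.0027,0],
    [-0.0008,0,-0.004,0],
    [-0.0008,0,-0.0053,0],
    [-0.0008,0,-0.006,0],
    [-0.0008,0,-0.006,0],
    [-0.0008,0,-0.006,0]
  ]
}}

```text
time: 18.5
ee_pos: [0.6442, 0.1723, 0.1606]
tcp_rot: [179.8, -0.0, 91.3]
wrist_force: [0.5, -0.3, -1.1]
opening: 0.0279
grasp_force: 82.8
```

```bash
python3 p.py
```

```text
time 18.5
ee_pos [0.6442 0.1723 0.1606]
tcp_rot [ 1.798486e+02 -1.500000e-02  9.130660e+01]
wrist_force [ 0.452  -0.333  -1.1304]
torque [-0.0471 -0.034  -0.0465]
```

Scaled: 0.5 cm is 0.0067, 0.4 cm is 0.0053.

Emit:
{"name": "servo_tool", "arguments": {
  "moves": [
    [0,0,0.0013,0],
    [0,0,0.0027,0],
    [0,0,0.004,0],
    [0,0,0.0053,0],
    [0,0,0.0067,0],
    [0,0,0.0067,0],
    [0,0,0.0067,0]
  ]
}}

```text
time: 19.08
ee_pos: [0.6436, 0.1723, 0.164]
tcp_rot: [-180.0, 0.0, 91.3]
wrist_force: [3.0, 0.5, -6.6]
opening: 0.028
grasp_force: 82.3
```

Scaled: 0.08 cm is 0.0011, 0.06 cm is 0.0008.

Emit:
{"name": "servo_tool", "arguments": {
  "moves": [
    [0.0005,0,0.0004,0],
    [0.0008,0,0.0008,0],
    [0.0008,0,0.0011,0],
    [0.0008,0,0.0011,0],
    [0.0008,0,0.0011,0],
    [0.0008,0,0.0011,0]
  ]
}}

```text
time: 19.58
ee_pos: [0.6437, 0.1723, 0.1645]
tcp_rot: [-179.9, 0.0, 91.3]
wrist_force: [0.3, 0.7, -12.7]
opening: 0.0279
grasp_force: 82.1
```

Clean now: 12.7 N at the wrist with almost no side force. I'll hold it.

Emit:
{"name": "servo_tool", "arguments": {
  "moves": [
    [0,0,0,0],
    [0,0,0,0],
    [0,0,0,0],
    [0,0,0,0],
    [0,0,0,0],
    [0,0,0,0],
    [0,0,0,0]
  ]
}}

```text
time: 20.17
ee_pos: [0.6438, 0.1723, 0.1648]
tcp_rot: [-179.9, 0.0, 91.3]
wrist_force: [-0.7, 0.8, -15.6]
opening: 0.0283
grasp_force: 81.6
```

Emit:
{"name": "servo_tool", "arguments": {
  "moves": [
    [0,0,0,0],
    [0,0,0,0],
    [0,0,0,0],
    [0,0,0,0],
    [0,0,0,0],
    [0,0,0,0],
    [0,0,0,0],
    [0,0,0,0]
  ]
}}

```text
time: 20.83
ee_pos: [0.6439, 0.1723, 0.165]
tcp_rot: [-180.0, 0.0, 91.3]
wrist_force: [-2.4, 0.2, -17.3]
opening: 0.0277
grasp_force: 81.1
```

The pull crept up slightly, reaching about 16 N net, which is within the window. I'll trim down and hold another second for a steadier 12 N or so.

Scaled: -0.08 cm is -0.0011, -0.05 cm is -0.0007.

Emit:
{"name": "servo_tool", "arguments": {
  "moves": [
    [0,0,-0.0007,0],
    [0,0,-0.0011,0],
    [0,0,-0.0011,0],
    [0,0,-0.0011,0],
    [0,0,-0.0011,0],
    [0,0,-0.0011,0],
    [0,0,-0.0011,0]
  ]
}}

```text
time: 21.42
ee_pos: [0.644, 0.1723, 0.1648]
tcp_rot: [180.0, -0.0, 91.3]
wrist_force: [-6.0, 0.1, -10.7]
opening: 0.0279
grasp_force: 81.9
```

Emit:
{"name": "servo_tool", "arguments": {
  "moves": [
    [0,0,0,0],
    [0,0,0,0],
    [0,0,0,0],
    [0,0,0,0],
    [0,0,0,0],
    [0,0,0,0],
    [0,0,0,0],
    [0,0,0,0],
    [0,0,0,0],
    [0,0,0,0]
  ]
}}

```text
time: 22.25
ee_pos: [0.6441, 0.1723, 0.1647]
tcp_rot: [180.0, -0.0, 91.3]
wrist_force: [-4.8, -0.7, -9.9]
opening: 0.0282
grasp_force: 82.0
```

Scaled: -0.42 cm is -0.0056, -0.4 cm is -0.0053.

Emit:
{"name": "servo_tool", "arguments": {
  "moves": [
    [0,0,-0.0013,0],
    [0,0,-0.0027,0],
    [0,0,-0.004,0],
    [0,0,-0.0053,0],
    [0,0,-0.0056,0],
    [0,0,-0.0056,0]
  ]
}}

```text
time: 22.75
ee_pos: [0.6447, 0.1723, 0.161]
tcp_rot: [179.9, -0.0, 91.3]
wrist_force: [-1.4, -0.0, -2.6]
opening: 0.0278
grasp_force: 82.9
```

Emit:
{"name": "servo_tool", "arguments": {
  "moves": [
    [0,0,0,0],
    [0,0,0,0],
    [0,0,0,0],
    [0,0,0,0],
    [0,0,0,0],
    [0,0,0,0],
    [0,0,0,0],
    [0,0,0,0]
  ],
  "claw": 0
}}

```text
time: 23.42
ee_pos: [0.644, 0.1723, 0.1602]
tcp_rot: [-180.0, 0.0, 91.3]
wrist_force: [0.1, 0.2, 0.6]
opening: 0.0855
grasp_force: 0.0
```

Scaled: 15 cm is 0.2, 14 cm is 0.1867.

Emit:
{"name": "servo_tool", "arguments": {
  "moves": [
    [0,0,0.0133,0],
    [0,0,0.04,0],
    [0,0,0.08,0],
    [0,0,0.12,0],
    [0,0,0.16,0],
    [-0.04,-0.0133,0.1867,0],
    [-0.08,-0.0267,0.2,0],
    [-0.12,-0.04,0.2,0],
    [-0.1333,-0.04,0.2,0],
    [-0.1333,-0.04,0.2,0],
    [-0.1333,-0.04,0.2,0],
    [-0.1333,-0.04,0.2,0]
  ]
}}

```text
time: 24.42
ee_pos: [0.5447, 0.1425, 0.3103]
tcp_rot: [180.0, -0.0, 91.3]
wrist_force: [-0.1, -0.2, -0.4]
opening: 0.086
grasp_force: 0.0
```

Run:
```python
from h import *
o=get_obs();print(o['time'],o['ee_pos'],o['wrist_force'])
s=save('side','s6.png');w=save('wrist','w6.png');
cv2.imwrite('pics/c6.png',np.hstack([cv2.resize(s[170:330,150:350],(500,400)),cv2.resize(w,(300,225))[0:225].repeat(1,0) if 0 else cv2.copyMakeBorder(cv2.resize(w,(300,225)),0,175,0,0,0)])[:,:,::-1])
```

```text
24.4167 [0.54468581 0.14247212 0.31034312] [-0.07887533 -0.15709383 -0.41121369]
```

View pics/c6.png

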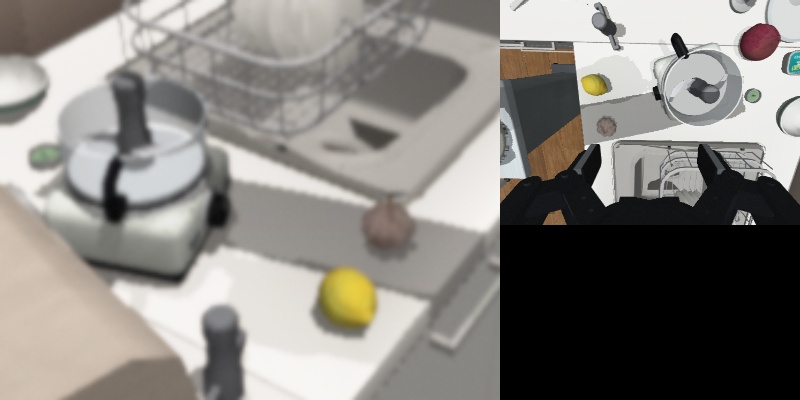

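The blade sits low and upright in the bowl, with its head just above the rim at crop (128,80). The garlic, lemon and paddle are where they were, and the gripper is clear.

```bash
python3 -c "
from workcell import *
print(job_done())"
```

```text
the job is handed in; nothing more can be done
None
```

The chopping blade is clicked home on the spindle and let go, and the catch held; my first pull overshot to about 23 N for about a second, so I slackened and repeated it at roughly 9–16 N for over a second.

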